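Line up the lever over the bag press's pivot post

TASK

Refit the bag press: first lay the straightedge on the table flush against the front edge of the press's base plate, roughly centred on it, and let go of it. Then pick up the offset lever by its balance point (yellow band) and hold it level with its hub centred about 3 cm above the pivot post, the bar parallel to the straightedge and the knob pointing away from the white panel; finish while still holding it there, touching nothing with it. Leave the straightedge flush and do not disturb the other things on the bench.

Things in the scene. Friction and masses are not known exactly. Their poses are not given: they have to be found in the camera images.
- straightedge_grip (a point): Middle of the straightedge's web, 28 mm above its underside. Loose aluminium straightedge, inverted-T section, 0.27 kg: foot 180 mm long, 24 wide, 12 high; an upright web 10 mm thick along its middle rises to 40 mm. x along its length, y across, z up. Both long sides are alike. Grip across the web, fingers above the foot, so that they pass over the press's base plate.
- straightedge: The same straightedge: origin at the centre of its underside, same axes. Either long side of the foot may be the working edge.
- lever_balance (a point): Balance point (yellow band) of the loose offset lever, at the centre of its bar, 26 mm above its underside. Steel bar 16 x 16 mm; x runs along it from hub to knob, y across, z up. Hub axis at x = -50 mm, knob axis at x = +125 mm; bare bar from x = -30 to +113 mm.
- lever: The same lever, 0.44 to 0.69 kg: origin on its underside, straight below the balance point, same axes. Dark steel hub 40 mm across and 44 high with a 17 mm upright bore; black knob 24 mm across and 44 high. It lies level on hub and knob.
- lever_bore (a point): Centre of the hub's underside, on the bore's axis; axes of the lever.
- lever_knob (a point): Centre of the lever's black knob, at the bar's height; axes of the lever.
- press: Bag press base, fixed: grey plate 130 x 130 mm, 10 thick, with a steel pivot post and on its -y edge a white upright panel 8 mm thick, 90 mm high, from x = -30 to +65 mm. Origin: centre of the plate's underside; x away from the robot (turned up to 0.3 rad), y to the robot's left, away from the panel. Straight front edge facing the robot, along y at x = -65 mm.
- front_edge (a point): Middle of the top of the base plate's front edge, 10 mm above the table; axes of the press.
- post_top (a point): Centre of the top of the pivot post (12 mm diameter, 60 mm above the table; a 30 mm collar round its foot up to 28 mm), at x = 10, y = -15 mm in the press's frame; axes of the press.
- screwdriver: Bystander, loose, to be left where it is: screwdriver, 170 mm long, lying at the left. Origin on its handle-to-tip line.
- marker: Bystander, loose, to be left where it is: blue marker, 14 mm thick and 134 mm long, lying at the right. Origin at the centre of its underside.
- spacer: Bystander, loose, to be left where it is: brass spacer ring, 36 mm across and 12 mm high, near the robot. Origin at the centre of its underside.
- sanitiser: Bystander, loose, to be left where it is: clear bottle, 56 mm across and 110 mm high, at the back. Origin at the centre of its underside.
- label_roll: Bystander, loose, to be left where it is: white label roll, 70 mm across and 50 mm high, at the back. Origin at the centre of its underside.
- screw_jar: Bystander, loose, to be left where it is: glass jar, 48 mm across and 55 mm high, at the back. Origin at the centre of its underside.
Not all that is in view belongs to the job. Of the things that look like the straightedge, the smaller one is meant.

How it is judged:
By the outcome, as a careful person would: the job done as asked, in the order asked, and still so for the second after the job is handed in, while the arm keeps its last pose, push and grip.
It also fails if it takes over 54 s, if anything falls off the work surface, if the arm or the gripper's body presses on something with over 40 N, if the wrist force passes 120 N, or if a joint passes its speed limit or range.

ROBOT

A 7-joint arm with a two-finger parallel gripper is mounted at the origin on the work surface. World frame = base frame: x ahead of the robot, y to its left, z up, the work surface at z = 0. Lengths are in mm, angles in rad, forces in N, time in s.
With the tool pointing down it reaches from about 425 to 800 mm from the base axis. Payload 8.3 kg.
Tool frame: the origin (TCP) lies at the very end of the fingers, on their centre line; the grasp point (between the pads) lies 19 mm behind it (bot.pinch_z is the distance from the TCP to the grasp point, in mm); x points along the fingers, y is the direction in which the jaws open and shut, and the axes are right-handed (so a half turn about x gives the same grasp; the last joint's range is limited). The gripper opens to 85 mm and grips with 20 to 120 N. Pads are 22 mm wide; open, the fingers measure 114 mm over their backs; the gripper's body (76 mm by 85 mm) begins 54 mm behind the grasp point. The pads swing forward as they close: fully open they stand 13 mm farther back than shut.
Start: joints at [1.064, 0.383, 0.016, 1.37, -0.006, 1.388, -0.046], TCP at [268.392, -564.419, 231.279] pointing down, gripper open.
Joint ranges: [-2.95, 2.95], [-0.25, 2.06], [-1.52, 1.56], [0.18, 2.33], [-1.44, 4.58], [0.02, 2.06], [-3.01, 3.01]. Speed limits (rad/s): [2.39, 2.39, 3.01, 3.01, 3.14, 3.14, 3.14].

INTERFACE

Orientations are given as a 3x3 rotation matrix whose columns are the frame's x, y, z axes.
In Python, from plant import bot gives the robot as it stands.
- The arm moves only by the tool send_rows, never from a script. Its argument "motion" is a list of rows, each a list of 5 numbers: the closure, from 0 (fully open) to 1 (shut), then the shift along the tool's x, y, z in m, then the turn about the tool's x in rad. A call has 1 to 10 rows; each row is the pose to reach, as a shift and turn from the pose measured when the call began, along the tool's axes at that moment; what a row does not reach only later rows make up. A row lasts 1/10 s, in which the tool goes at most 50 mm and 8.59 degrees, less where a joint would pass 70% of its speed; a pose out of reach is approached as far as the arm can. A call with a gripper value outside its range is refused whole. The fingers move at their own pace and stop on an object; the grip force is fixed at half the most. Time passes only in rows, so rows that repeat a pose let the fingers close. It gives the time, the measured TCP pose, the force and the opening at its end, in the units of the state.
- bot.read_state(): the state, without advancing time (a new reading comes with each control period).
- bot.get_image(name): name is "scene" or "side" or "wrist"; returns a dict with "frame" (400x640x3 uint8, red, green, blue), "z_map" (400x640 float32, mm along the optical axis (not along the pixel's ray), 0 where there is no reading), "mtx" (3x3 intrinsics, pixels), "D" ([k1, k2, p1, p2, k3] as OpenCV has them; the pictures are not rectified), "R" (3x3) and "t" (3): a world point X has camera coordinates R X + t; the wrist camera has in their place "mount" (4x4, takes a point from camera to tool coordinates, whose origin is the TCP and whose axes are the tool frame's). Camera axes: x right, y down, z forward; pixel columns grow to the right and rows downward; lengths in mm; the calibration is good to about 2 mm. A picture is of the moment at which its call begins: read the wrist's pose just before it.
- bot.close_job(): hands the job in, once; it reports no verdict.
The state is a dict: "t": time; "q": joint angles; "qvel": joint speeds; "effort": joint torques, N m; "tcp_pos": TCP position; "orientation": TCP orientation; "contact_force": force on the tool from outside, world axes, zero at the start; "ft_torque": the same for the moment, N m; "grip_width": opening from 0.0 (shut) to 1.0 (fully open).
Only numpy, scipy, OpenCV 4.12 (cv2) and the standard library are available. Lean on these libraries where they do the work, as an engineer would, in place of code of your own. Each camera call takes 0.05 s, during which the arm holds its last target.

## Working session

There is one attempt and no reset: what is moved stays moved. The work goes in short steps, Python scripts to look and compute and a tool call to move; the robot and the scene stay as the last step left them, time stands still between calls to the robot, and variables do not carry over. Pictures are saved under pics/ and viewed, and the job is handed in when it is done.

Besides the shell and the picture viewer there is one more tool, called after "Emit:" as name([rows], argument=value, ...), one row to a line, values as JSON. send_rows: Moves the arm, as the interface text tells. Its arguments: {"type":"object","properties":{"motion":{"type":"array"}},"required":["motion"]}

```bash
ls; mkdir -p pics; python3 - <<'E'
from plant import bot
import cv2,numpy as np
s=bot.read_state(); print(s)
for n in ["scene","side","wrist"]:
    im=bot.get_image(n); np.savez(f"pics/{n}0.npz",**im)
    cv2.imwrite(f"pics/{n}0.png",im["frame"][:,:,::-1])
    print(n,im["mtx"].tolist(),im["D"],[im[k].tolist() for k in("R","t","mount") if k in im])
E
```

```text
pics
{'t': 0.0, 'q': array([ 1.06409195,  0.38426637,  0.01639409,  1.37115805, -0.00632452,
        1.38821351, -0.04651365]), 'qvel': array([-0.00125676, -0.00049349,  0.00120158, -0.00086884, -0.00089081,
       -0.00088727, -0.00050869]), 'effort': array([ 2.41226262e-04, -6.27597141e+01,  8.44373200e-01, -3.71812928e+01,
        1.64726435e-02,  1.42177046e-02, -8.34838033e-06]), 'tcp_pos': array([ 268.17172832, -563.97860789,  230.25968234]), 'orientation': array([[-8.76431606e-04,  4.29401842e-01, -9.03113110e-01],
       [ 1.79365634e-03, -9.03111329e-01, -4.29402736e-01],
       [-9.99998007e-01, -1.99621668e-03,  2.13159776e-05]]), 'contact_force': array([0.31090454, 0.82458778, 0.06574465]), 'ft_torque': array([ 0.01082288, -0.062904  ,  0.0080097 ]), 'grip_width': 0.997912616468142}
scene [[363.9269472152656, 0.0, 321.99499886296377], [0.0, 363.9269472152656, 199.35782865197538], [0.0, 0.0, 1.0]] [-0.06522757  0.          0.          0.          0.        ] [[[0.5095884348902121, 0.8604162308155886, -0.001880631606497599], [0.7275594468035744, -0.43206769184263744, -0.532
[... 347 characters left out ...]
 -0.06497608183590937, 0.0040376770895937195], [-0.03378544290010004, -0.5698839719991248, -0.8210303297117256], [0.0556483413505803, 0.8191522247102512, -0.5708702960017933]], [-533.2103289976258, 75.63665688856835, 1005.3605696967405]]
wrist [[355.4382498244692, 0.0, 322.2159335243014], [0.0, 355.4382498244692, 202.8119884653737], [0.0, 0.0, 1.0]] [-0.01348155  0.          0.          0.          0.        ] [[[-0.0005539211982691219, -0.30730220217536197, 0.9516118167138732, -141.56106281845263], [0.9999995382184428, 0.000577102905301207, 0.0007684498272464762, 0.929652626288413], [-0.0007853242683184988, 0.9516118029377358, 0.30730174059933973, -78.90606005976001], [0.0, 0.0, 0.0, 1.0]]]
```

View pics/scene0.png

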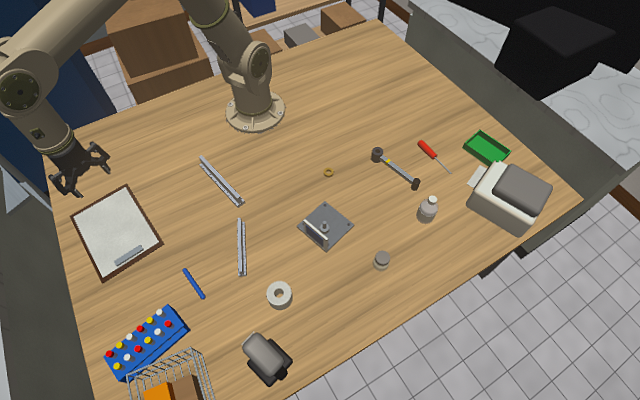

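View pics/side0.png

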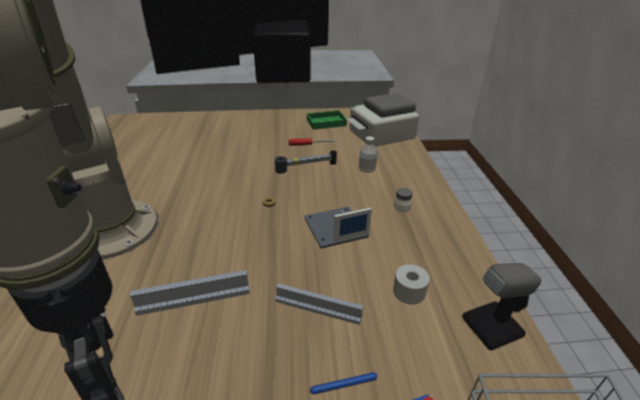

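View pics/wrist0.png

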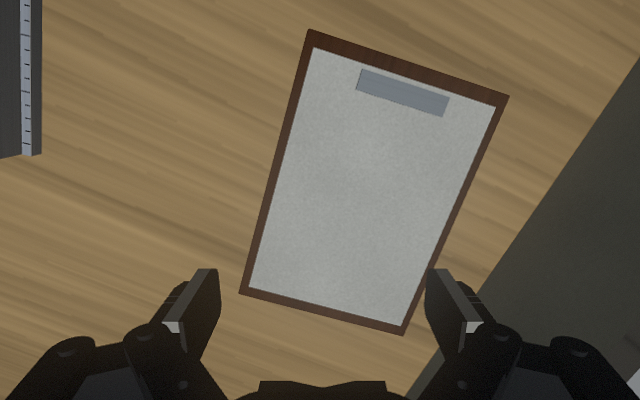

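The scene image shows two straightedge-like bars, at (221,180) and (241,247). The press is at (326,226), the lever at (395,168), the spacer at (328,173), the marker at (193,283), and the label roll at (279,294). I'll measure these from the depth maps.

```bash
cat > h.py <<'E'
import numpy as np,cv2
def cloud(im,Rt=None):
    """HxWx3 world pts"""
    K,D=im["mtx"],im["D"]; H,W=im["z_map"].shape
    u,v=np.meshgrid(np.arange(W),np.arange(H))
    p=cv2.undistortPoints(np.stack([u,v],-1).reshape(-1,1,2).astype(float),K,D).reshape(H,W,2)
    z=im["z_map"].astype(float)
    c=np.dstack([p*z[...,None],z])
    if Rt is None:
        R,t=im["R"],im["t"]; w=(c-t)@R
    else:
        O,pos=Rt; M=im["mount"]; w=(c@M[:3,:3].T+M[:3,3])@O.T+pos
    w[z<=0]=np.nan
    return w
def rect(p):
    (c,(a,b),ang)=cv2.minAreaRect(p[:,:2].astype(np.float32)); 
    if a<b: a,b,ang=b,a,ang+90
    return np.round(c,1),round(a,1),round(b,1),round(np.radians(ang),4)
def proj(im,X,Rt=None):
    X=np.atleast_2d(X).astype(float)
    if Rt is None: R,t=im["R"],im["t"]
    else:
        O,pos=Rt; M=im["mount"]; Rc=O@M[:3,:3]; tc=O@M[:3,3]+pos; R=Rc.T; t=-Rc.T@tc
    return cv2.projectPoints(X,cv2.Rodrigues(R)[0],t,im["mtx"],im["D"])[0].reshape(-1,2)
E
python3 - <<'E'
import numpy as np,cv2
from h import *
for n in ["scene","side"]:
    im=dict(np.load(f"pics/{n}0.npz")); w=cloud(im)
    print(n)
    ok=(w[...,2]>6)&(w[...,2]<130)&(w[...,0]>150)&(w[...,0]<950)&(abs(w[...,1])<650)
    nn,l,st,ct=cv2.connectedComponentsWithStats(ok.astype(np.uint8))
    for i in range(1,nn):
        if st[i,4]<25: continue
        p=w[l==i]; print(i,st[i],ct[i].round(),rect(p),"z",np.percentile(p[:,2],[5,50,95]).round(1))
    t=w[(abs(w[...,2])<15)&(w[...,0]>300)&(w[...,0]<700)&(abs(w[...,1])<400)]; print("table z",np.median(t[:,2]),np.percentile(t[:,2],[10,90]))
E
```

```text
scene
56 [ 462  133   79  105 2924] [496. 197.] (array([725.6, 526.7]), 424.2, 176.9, np.float64(2.6397)) z [ 14.4  84.5 121.8]
70 [417 140  34  34 211] [430. 153.] (array([552.8, 449.9]), 169.6, 39.5, np.float64(3.0507)) z [ 9.4 20.5 29.2]
81 [371 147  49  44 484] [394. 167.] (array([522.6, 298.3]), 206.2, 52.5, np.float64(0.2803)) z [13.4 34.1 45.9]
110 [199 156  46  51 579] [221. 182.] (array([ 263.9, -245.3]), 236.1, 38.2, np.float64(0.2132)) z [11.5 33.4 54.3]
136 [323 167  10  10  64] [328. 172.] (array([408.4,  90.6]), 39.3, 31.9, np.float64(2.5615)) z [ 7.1 11.1 14.5]
179 [  99  195   66   79 2230] [128. 233.] (array([ 272.1, -587.7]), 254.0, 158.3, np.float64(0.1437)) z [ 6.3  8.3 13.7]
182 [416 195  23  29 447] [427. 210.] (array([725.8, 287.8]), 97.7, 54.6, np.float64(1.4297)) z [ 13.5  71.4 110.5]
190 [ 297  200   57   52 1474] [325. 226.] (array([584.3, -28.8]), 134.9, 134.9, np.float64(1.8513)) z [ 7.4 11.6 87.5]
212 [237 218  10  58 455] [241. 248.] (array([ 522.5, -287.3]), 179.3, 27.0, np.float64(2.7258)) z [ 9.  26.2 42. ]
251 [372 251  18  20 279] [381. 261.] (arra
[... 1685 characters left out ...]
2.8]), 232.9, 26.9, np.float64(0.2102)) z [ 9.7 31.1 52.9]
16 [ 276  284   87   40 1534] [319. 303.] (array([ 520.1, -290.9]), 180.0, 23.8, np.float64(2.7806)) z [ 8.5 24.8 40.9]
17 [ 461  287   77   64 2355] [498. 320.] (array([ 865.9, -358.2]), 104.8, 89.8, np.float64(0.2984)) z [12.3 20.4 92.2]
18 [309 372  69  22 544] [343. 383.] (array([ 553.6, -457.5]), 119.6, 14.2, np.float64(0.1792)) z [ 7.9 12.5 14.9]
19 [ 468  373  156   27 1240] [543. 385.] (array([ 846.1, -537.7]), 205.6, 43.5, np.float64(3.0396)) z [49.6 93.4 98.3]
20 [412 394  21   6  70] [423. 397.] (array([ 664.8, -526.2]), 28.3, 24.2, np.float64(0.2953)) z [56.1 58.8 92.3]
table z 0.6312493378252813 [-0.96056034  2.67421889]
```

Candidates for the straightedge in the scene image:
- Bar at (221,182): about 235 mm long and 54 mm high, so too big.
- Bar at (241,248): 180 x 24–27 mm and 41 mm high, which matches the description and is the smaller one. I choose this.

Candidates for the lever:
- The dark-hubbed bar at (394,167). I choose this.
- The screwdriver at (430,153): red handle, so not the lever.

I'll check these in a crop.

```bash
python3 - <<'E'
import numpy as np,cv2
from h import *
from plant import bot
print([a for a in dir(bot) if a[0]!='_'],bot.pinch_z)
im=dict(np.load("pics/scene0.npz"))
f=im["frame"][:,:,::-1]
a=cv2.resize(f[145:285,190:290],None,fx=4,fy=4,interpolation=cv2.INTER_CUBIC)
b=cv2.resize(f[135:275,290:390+0],None,fx=4,fy=4,interpolation=cv2.INTER_CUBIC)
cv2.imwrite("pics/cropA.png",np.hstack([a,b]))
b=cv2.resize(f[135:200,360:460],None,fx=7,fy=7,interpolation=cv2.INTER_CUBIC)
cv2.imwrite("pics/cropB.png",b)
for n,box in(("scene",(365,145,422,192)),("side",(272,148,340,176))):
    im=dict(np.load(f"pics/{n}0.npz"));w=cloud(im)
    x0,y0,x1,y1=box; p=w[y0:y1,x0:x1].reshape(-1,3)
    top=p[(p[:,2]>38)&(p[:,2]<55)]
    hub=top[top[:,0]<520];kn=top[top[:,0]>520]
    print(n,[ (cv2.minEnclosingCircle(q[:,:2].astype(np.float32)),np.median(q[:,2]),len(q)) for q in(hub,kn)])
E
```

```text
['MotionError', 'close_job', 'get_image', 'pinch_z', 'read_state'] 18.700000000000003
scene [(((467.7734375, 276.35894775390625), 44.327701568603516), np.float64(43.81007810623561), 83), (((580.8489990234375, 301.4718322753906), 45.992340087890625), np.float64(43.96432848296773), 43)]
side [(((442.6399841308594, 273.1573791503906), 21.560056686401367), np.float64(44.29658292568226), 82), (((611.1174926757812, 312.2821350097656), 13.706327438354492), np.float64(44.23365698030251), 32)]
```

View pics/cropA.png

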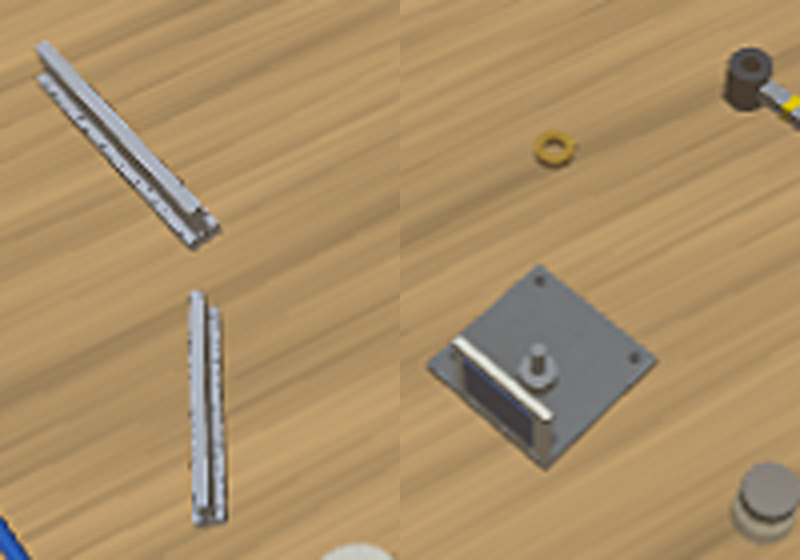

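View pics/cropB.png

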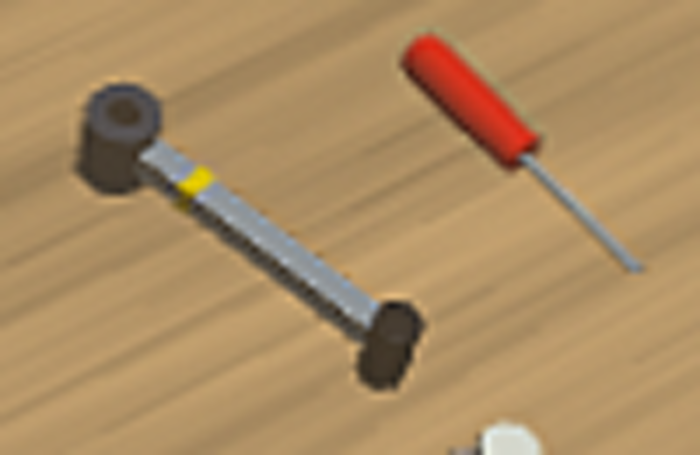

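The crops confirm both choices. The smaller straightedge is at crop (208,410), and the lever has its hub at (120,135) and its yellow band at (195,185). Next is the motion calculation.

```bash
cat >> h.py <<'E'
def yawof(O): return float(np.arctan2(O[1,1],O[0,1]))
def go(s,target,yaw):
    """print shift (tool axes, m), turn about tool x"""
    O=s["orientation"]; d=O.T@(np.array(target,float)-s["tcp_pos"])/1000
    dy=(yaw-yawof(O)+np.pi)%(2*np.pi)-np.pi
    print("pos",s["tcp_pos"].round(1),"yaw",round(yawof(O),4),"tilt",O[:,0].round(4),"F",s["contact_force"].round(1),"w",round(s["grip_width"],3),"t",round(s["t"],2),"q7",round(s["q"][6],2))
    print("shift",d.round(4),"turn",round(-dy,4))
E
python3 - <<'E'
from h import *
from plant import bot
go(bot.read_state(),(521,-289,200),1.19)
E
```

```text
pos [ 268.2 -564.1  230.5] yaw -1.1269 tilt [-7.0e-04  1.3e-03 -1.0e+00] F [-0.2 -0.5  0.2] w 1.001 t 0.15 q7 -0.05
shift [ 0.0307 -0.1398 -0.3464] turn -2.3169
```

Emit:
send_rows([
  [0,0.003,-0.014,-0.035,-0.1],
  [0,0.006,-0.028,-0.07,-0.23],
  [0,0.009,-0.042,-0.104,-0.37],
  [0,0.012,-0.056,-0.139,-0.51],
  [0,0.015,-0.07,-0.173,-0.65],
  [0,0.018,-0.084,-0.208,-0.79],
  [0,0.021,-0.098,-0.243,-0.93],
  [0,0.025,-0.112,-0.277,-1.07],
  [0,0.028,-0.126,-0.312,-1.21],
  [0,0.0307,-0.1398,-0.3464,-1.35],
])

```text
t: 1.15
tcp_pos: [521.7, -287.7, 199.6]
orientation: [[-0.001, 0.974, 0.227], [0.002, 0.227, -0.974], [-1.0, -0.001, -0.002]]
contact_force: [0.9, -0.6, -0.2]
grip_width: 1.002
```

```bash
python3 - <<'E'
from h import *
from plant import bot
go(bot.read_state(),(521,-289,200),1.19)
E
```

```text
pos [ 521.7 -287.7  199.6] yaw 0.2287 tilt [-0.0011  0.0016 -1.    ] F [ 0.9 -0.6 -0.2] w 1.002 t 1.15 q7 0.58
shift [-0.0004 -0.001   0.0011] turn -0.9613
```

Emit:
send_rows([
  [0,0,0,0,-0.14],
  [0,0,0,0,-0.28],
  [0,0,0,0,-0.42],
  [0,0,-0.001,0.001,-0.56],
  [0,0,-0.001,0.001,-0.7],
  [0,0,-0.001,0.001,-0.84],
  [0,0,-0.001,0.001,-0.961],
  [0,0,-0.001,0.001,-0.961],
  [0,0,-0.001,0.001,-0.961],
])

```text
t: 2.05
tcp_pos: [520.7, -289.0, 199.3]
orientation: [[-0.002, 0.375, 0.927], [0.002, 0.927, -0.375], [-1.0, 0.001, -0.002]]
contact_force: [-0.9, -0.7, -0.5]
grip_width: 1.003
```

```bash
cat > look.py <<'E'
import sys
from h import *
from plant import bot
n=sys.argv[1]; s=bot.read_state(); im=bot.get_image("wrist")
np.savez(f"pics/{n}.npz",O=s["orientation"],pos=s["tcp_pos"],**im)
cv2.imwrite(f"pics/{n}.png",im["frame"][:,:,::-1])
E
python3 look.py w1; python3 - <<'E'
from h import *
from plant import bot
im=dict(np.load("pics/w1.npz")); w=cloud(im,(im["O"],im["pos"]))
go(bot.read_state(),(521,-289,200),1.19)
z=w[...,2]; print("table",np.nanmedian(z[(abs(z)<6)]))
d=np.hypot(w[...,0]-521,w[...,1]+289)
for lo,hi in((5,60),(7,16),(30,60)):
    p=w[(z>lo)&(z<hi)&(d<110)]; print(lo,hi,len(p),rect(p),np.median(p[:,2]))
E
```

```text
pos [ 520.8 -289.   199.4] yaw 1.1862 tilt [-0.0014  0.0018 -1.    ] F [-0.3  0.1  0.6] w 0.999 t 2.1 q7 1.5
shift [-0.0006  0.      0.0002] turn -0.0038
table -0.990890678830624
5 60 4770 (array([ 522. , -289.3]), 179.3, 24.1, np.float64(2.7492)) 12.105804756281458
7 16 2516 (array([ 522. , -289.3]), 179.3, 24.1, np.float64(2.7492)) 10.929037431624792
30 60 2254 (array([ 521.6, -289.1]), 178.4, 10.0, np.float64(2.7493)) 38.85978443851644
```

View pics/w1.png

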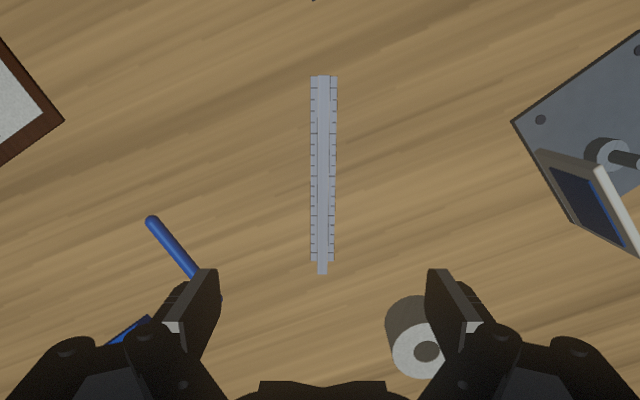

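The wrist view shows the bar centred at (323,170). It measures 179 x 24 mm at (521.8,-289.2), so I'll descend.

Emit:
send_rows([
  [0,0.03,0,0.001,0.008],
  [0,0.07,0,0.001,0.008],
  [0,0.11,0,0.001,0.008],
  [0,0.14,0,0.001,0.008],
  [0,0.16,0,0.001,0.008],
  [0,0.172,0,0.001,0.008],
  [0,0.18,0,0.001,0.008],
  [0,0.182,0,0.001,0.008],
  [0,0.182,0,0.001,0.008],
  [0,0.182,0,0.001,0.008],
])

```text
t: 3.1
tcp_pos: [522.2, -289.3, 18.6]
orientation: [[0.0, 0.383, 0.924], [0.001, 0.924, -0.383], [-1.0, 0.001, -0.0]]
contact_force: [0.2, -0.1, -0.9]
grip_width: 1.0
```

```bash
python3 - <<'E'
from h import *
from plant import bot
go(bot.read_state(),(521.8,-289.2,17),1.1784)
E
```

```text
pos [ 522.2 -289.3   18.6] yaw 1.1779 tilt [ 1.e-04  9.e-04 -1.e+00] F [ 0.2 -0.1 -0.9] w 1.0 t 3.1 q7 1.42
shift [ 0.0016 -0.     -0.0004] turn -0.0005
```

Emit:
send_rows([
  [0,0.003,0,0,0],
  [0.3,0.003,0,0,0],
  [0.6,0.003,0,0,0],
  [1,0.003,0,0,0],
  [1,0.003,0,0,0],
  [1,0.003,0,0,0],
  [1,0.003,0,0,0],
  [1,0.003,0,0,0],
  [1,0.003,0,0,0],
  [1,0.003,0,0,0],
])

```text
t: 4.1
tcp_pos: [522.3, -289.4, 15.7]
orientation: [[0.0, 0.383, 0.924], [0.001, 0.924, -0.383], [-1.0, 0.001, 0.0]]
contact_force: [0.0, 0.5, 1.8]
grip_width: 0.103
```

```bash
python3 - <<'E'
from h import *
from plant import bot
go(bot.read_state(),(521.8,-289.2,17),1.1784)
E
python3 look.py w2
```

```text
pos [ 522.3 -289.4   15.7] yaw 1.1779 tilt [ 4.e-04  7.e-04 -1.e+00] F [0.  0.5 1.8] w 0.103 t 4.1 q7 1.42
shift [-0.0013 -0.     -0.0006] turn -0.0005
```

View pics/w2.png

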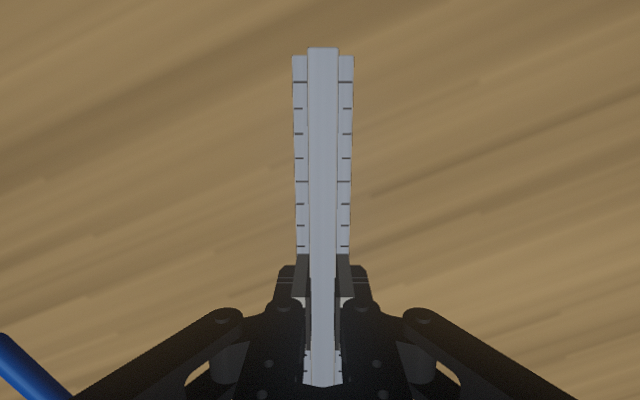

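Gripped, with the web between the pads at (322,300). Now lift and carry.

```bash
python3 - <<'E'
from h import *
from plant import bot
go(bot.read_state(),(491,-54,130),0.277)
E
```

```text
pos [ 522.3 -289.3   15.7] yaw 1.1779 tilt [ 3.e-04  8.e-04 -1.e+00] F [-0.5  1.2  1.7] w 0.104 t 4.15 q7 1.42
shift [-0.1141  0.2055 -0.119 ] turn 0.9009
```

Emit:
send_rows([
  [1,-0.01,0,0,0],
  [1,-0.03,0,0,0],
  [1,-0.055,0,0,0],
  [1,-0.08,0,0,0],
  [1,-0.1,0.015,-0.008,0.05],
  [1,-0.114,0.035,-0.02,0.15],
  [1,-0.114,0.06,-0.035,0.26],
  [1,-0.114,0.09,-0.052,0.38],
  [1,-0.114,0.12,-0.07,0.5],
  [1,-0.114,0.145,-0.084,0.61],
])

```text
t: 5.15
tcp_pos: [499.5, -121.1, 130.1]
orientation: [[-0.0, 0.845, 0.535], [0.001, 0.535, -0.845], [-1.0, 0.001, -0.001]]
contact_force: [0.4, 1.3, -2.2]
grip_width: 0.105
```

```bash
python3 - <<'E'
from h import *
from plant import bot
go(bot.read_state(),(491,-54,130),0.277)
E
```

```text
pos [ 499.5 -121.1  130.1] yaw 0.5642 tilt [-0.     0.001 -1.   ] F [ 0.4  1.3 -2.2] w 0.105 t 5.15 q7 0.63
shift [ 0.0002  0.0288 -0.0613] turn 0.2872
```

Emit:
send_rows([
  [1,0,0.008,-0.018,0.08],
  [1,0,0.016,-0.036,0.16],
  [1,0,0.023,-0.05,0.23],
  [1,0,0.0288,-0.0613,0.287],
  [1,0,0.0288,-0.0613,0.287],
  [1,0,0.0288,-0.0613,0.287],
])

```text
t: 5.75
tcp_pos: [490.9, -54.3, 130.4]
orientation: [[-0.0, 0.961, 0.276], [0.001, 0.276, -0.961], [-1.0, 0.0, -0.001]]
contact_force: [-0.1, -0.7, -1.8]
grip_width: 0.105
```

```bash
python3 look.py w3; python3 - <<'E'
from h import *
from plant import bot
go(bot.read_state(),(491,-54,130),0.277)
im=dict(np.load("pics/w3.npz")); w=cloud(im,(im["O"],im["pos"])); z=w[...,2]
print("table",np.nanmedian(z[abs(z)<5]))
d=np.hypot(w[...,0]-584,w[...,1]+28)
m=(z>5)&(z<16)&(d<100); p=w[m]; print(len(p),rect(p),np.median(p[:,2]))
m=(z>50)&(z<66)&(np.hypot(w[...,0]-598,w[...,1]+39)<20); p=w[m]; print("post",len(p),rect(p),np.median(p[:,2]))
# held straightedge
d=np.hypot(w[...,0]-491,w[...,1]+54)
m=(z>100)&(z<165)&(d<100); p=w[m]; print("se",len(p),rect(p))
vis=im["frame"][:,:,::-1].copy(); 
E
```

```text
pos [490.9 -54.9 130.3] yaw 0.2781 tilt [-1.e-04  6.e-04 -1.e+00] F [-0.6 -0.4 -2.7] w 0.105 t 5.8 q7 0.23
shift [ 0.0003  0.0003 -0.0008] turn 0.0011
table -1.0297033102560817
24934 (array([585.8, -26.8]), 130.9, 129.8, np.float64(0.279)) 8.996733566950653
post 362 (array([598.6, -38.6]), 12.0, 11.5, np.float64(3.0136)) 58.51382974016367
se 17743 (array([488.1, -44.1]), 160.2, 36.0, np.float64(1.9273))
```

View pics/w3.png

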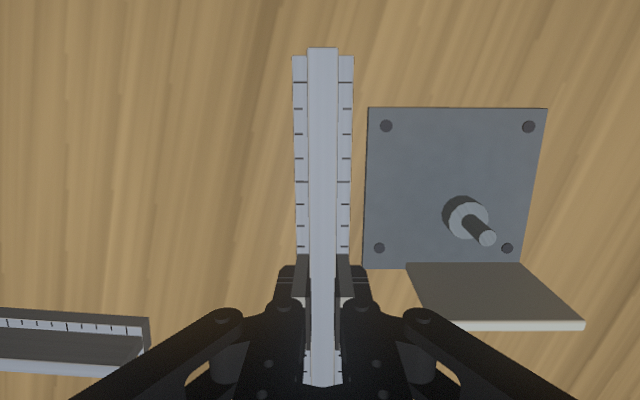

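The wrist view shows the press plate with corners at (367,107), (547,108) and (362,268), the post top at (487,238), and the straightedge held squarely and unslipped. The press fits at (585.8,-26.8) with yaw 0.279, and the independent post check agrees to 1 mm.

```bash
python3 - <<'E'
from h import *
from plant import bot
go(bot.read_state(),(506,-49.7,17.5),0.279)
E
```

```text
pos [490.9 -54.9 130.3] yaw 0.2781 tilt [-1.e-04  6.e-04 -1.e+00] F [-0.6 -0.4 -2.7] w 0.105 t 5.8 q7 0.23
shift [ 0.1128  0.0159 -0.0008] turn -0.0009
```

Emit:
send_rows([
  [1,0.02,0.005,0,-0.001],
  [1,0.045,0.01,-0.001,-0.001],
  [1,0.07,0.016,-0.001,-0.001],
  [1,0.09,0.016,-0.001,-0.001],
  [1,0.102,0.016,-0.001,-0.001],
  [1,0.108,0.016,-0.001,-0.001],
  [1,0.111,0.016,-0.001,-0.001],
  [1,0.112,0.016,-0.001,-0.001],
  [1,0.112,0.016,-0.001,-0.001],
])

```text
t: 6.7
tcp_pos: [506.6, -49.6, 19.0]
orientation: [[0.001, 0.961, 0.276], [0.0, 0.276, -0.961], [-1.0, 0.001, 0.0]]
contact_force: [-0.8, 0.4, -2.5]
grip_width: 0.104
```

```bash
python3 - <<'E'
from h import *
from plant import bot
go(bot.read_state(),(511.8,-48,16.5),0.279)
E
```

```text
pos [506.6 -49.6  19. ] yaw 0.2791 tilt [ 1.1e-03  3.0e-04 -1.0e+00] F [-0.8  0.4 -2.5] w 0.104 t 6.7 q7 0.13
shift [ 0.0025  0.0055 -0.0001] turn 0.0001
```

Emit:
send_rows([
  [1,0.0015,0,0,0],
  [1,0.0025,0.001,0,0],
  [1,0.0025,0.002,0,0],
  [1,0.0025,0.003,0,0],
  [1,0.0025,0.004,0,0],
  [1,0.0025,0.005,0,0],
  [1,0.0025,0.005,0,0],
])

```text
t: 7.4
tcp_pos: [511.0, -48.3, 16.3]
orientation: [[0.0, 0.961, 0.275], [0.0, 0.275, -0.961], [-1.0, 0.0, -0.0]]
contact_force: [-1.2, 0.0, -2.1]
grip_width: 0.107
```

```bash
python3 - <<'E'
from h import *
from plant import bot
go(bot.read_state(),(511.8,-48,16),0.279)
E
```

```text
pos [511.  -48.3  16.3] yaw 0.279 tilt [ 1.e-04  2.e-04 -1.e+00] F [-1.2  0.  -2.1] w 0.107 t 7.4 q7 0.12
shift [ 0.0003  0.0008 -0.0001] turn 0.0
```

No contact yet, so I'll keep pushing gently.

Emit:
send_rows([
  [1,0,0.0005,0,0],
  [1,0,0.001,0,0],
  [1,0,0.0015,0,0],
  [1,0,0.002,0,0],
  [1,0,0.002,0,0],
])

```text
t: 7.9
tcp_pos: [511.2, -48.4, 15.9]
orientation: [[-0.003, 0.961, 0.275], [-0.001, 0.275, -0.961], [-1.0, -0.004, -0.0]]
contact_force: [-7.7, -1.7, 1.9]
grip_width: 0.102
```

Contact at about 8 N. I'll press a little more to square it, relax, then open.

Emit:
send_rows([
  [1,0,0.0025,0,0],
  [1,0,0.0035,0,0],
  [1,0,0.004,0,0],
  [1,0,0.004,0,0],
])

```text
t: 8.3
tcp_pos: [511.3, -48.3, 15.7]
orientation: [[-0.011, 0.962, 0.274], [-0.003, 0.274, -0.962], [-1.0, -0.011, -0.001]]
contact_force: [-18.7, -3.6, 16.5]
grip_width: 0.1
```

```bash
python3 look.py w4; python3 - <<'E'
from h import *
from plant import bot
go(bot.read_state(),(511.8,-48,16),0.279)
E
```

```text
pos [511.3 -48.3  15.7] yaw 0.2777 tilt [-0.0109 -0.0026 -0.9999] F [-18.9  -3.5  17.3] w 0.102 t 8.35 q7 0.12
shift [-0.0003  0.0006 -0.0002] turn -0.0013
```

View pics/w4.png

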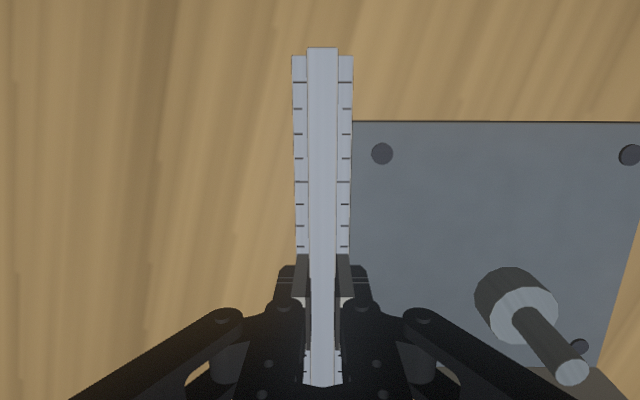

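The wrist view shows the foot's right edge (x≈353) meeting the plate edge with no gap. Now relax and release, opening only partly.

Emit:
send_rows([
  [1,0,0.002,0,0],
  [1,0,0.0005,0,0],
  [1,0,0.0005,0,0],
  [0.85,0,0.0005,0,0],
  [0.75,0,0.0005,0,0],
  [0.65,0,0.0005,0,0],
  [0.6,0,0.0005,0,0],
  [0.6,0,0.0005,0,0],
])

```text
t: 9.15
tcp_pos: [512.0, -48.1, 15.8]
orientation: [[-0.01, 0.962, 0.274], [-0.003, 0.274, -0.962], [-1.0, -0.011, -0.0]]
contact_force: [0.0, 0.1, -0.4]
grip_width: 0.402
```

```bash
python3 look.py w5; python3 - <<'E'
from h import *
from plant import bot
go(bot.read_state(),(511.8,-48,130),0.279)
E
```

```text
pos [511.9 -48.1  15.8] yaw 0.2779 tilt [-0.0106 -0.0025 -0.9999] F [-0.6 -0.2  1.3] w 0.397 t 9.2 q7 0.12
shift [-0.1142 -0.0013 -0.0002] turn -0.0011
```

View pics/w5.png

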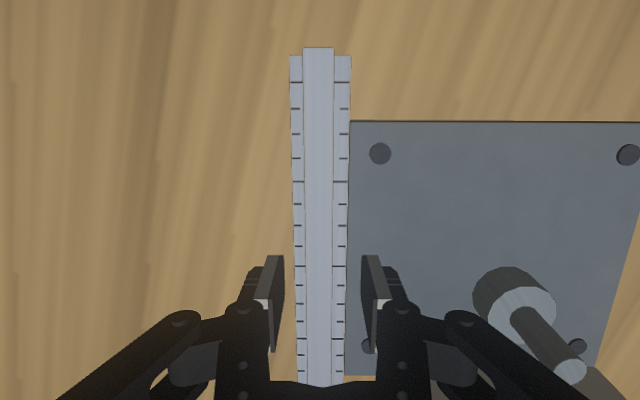

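Released and still flush. The fingers stand clear on both sides at (273,300) and (372,300). I'll rise and look again.

Emit:
send_rows([
  [0.6,-0.01,0,0,0],
  [0.6,-0.03,0,0,0],
  [0.6,-0.06,0,0,0],
  [0.6,-0.1,0,0,0],
  [0.4,-0.14,0,0,0],
  [0.2,-0.17,0,0,0],
  [0,-0.185,0,0,0],
  [0,-0.185,0,0,0],
  [0,-0.185,0,0,0],
])

```text
t: 10.1
tcp_pos: [513.8, -47.6, 200.8]
orientation: [[-0.01, 0.962, 0.274], [-0.003, 0.274, -0.962], [-1.0, -0.011, -0.0]]
contact_force: [-0.7, 0.1, -0.8]
grip_width: 0.998
```

```bash
python3 look.py w6; python3 - <<'E'
from h import *
from plant import bot
im=dict(np.load("pics/w6.npz")); w=cloud(im,(im["O"],im["pos"])); z=w[...,2]
t=np.nanmedian(z[abs(z)<5]);print("table",t)
th=.279;R=np.array([[np.cos(th),-np.sin(th)],[np.sin(th),np.cos(th)]])
P=(w[...,:2]-[585.8,-26.8])@R   # press frame
m=(z-t>4)&(z-t<14)&(abs(P[...,0])<68)&(P[...,0]>-58)&(abs(P[...,1])<80)
p=w[m];print("plate",rect(p))
m=(z-t>30)&(z-t<50)&(abs(P[...,0]+77)<10)&(abs(P[...,1])<110)
p=w[m];print("web",rect(p),"pressframe",((rect(p)[0]-[585.8,-26.8])@R).round(1))
m=(z-t>8)&(z-t<50)&(abs(P[...,0]+77)<20)&(P[...,0]<-62)&(abs(P[...,1])<110)
p=w[m];print("foot",rect(p),"pressframe",((rect(p)[0]-[585.8,-26.8])@R).round(1))
go(bot.read_state(),(491,284,200),-1.343)
E
```

```text
table -0.9907239089709918
plate (array([588.9, -26.2]), 130.1, 122.4, np.float64(1.8495))
web (array([511.4, -48.4]), 179.0, 10.0, np.float64(1.847)) pressframe [-77.5  -0.3]
foot (array([513.1, -47.9]), 179.5, 27.3, np.float64(1.8499)) pressframe [-75.7  -0.3]
pos [513.3 -47.7 200. ] yaw 0.2777 tilt [-0.0118 -0.0025 -0.9999] F [ 0.  -0.7 -1. ] w 1.0 t 10.15 q7 0.22
shift [-0.0005  0.0695 -0.3251] turn 1.6207
```

View pics/w6.png

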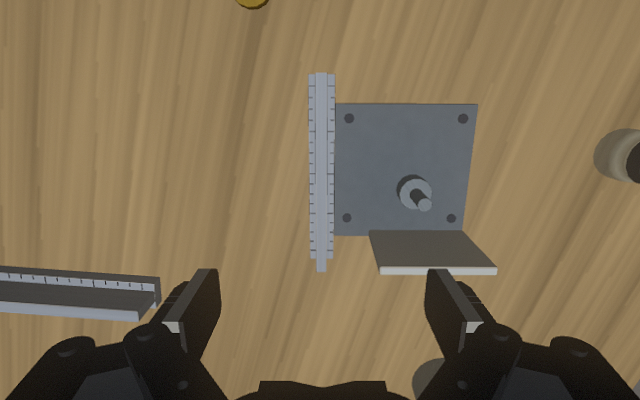

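The straightedge's web is at press frame (-77.5,-0.3) with an angle error of 0.003 rad or less, and no gap is visible at (335,170). Now on to the lever.

Emit:
send_rows([
  [0,0,0.007,-0.03,0.13],
  [0,0,0.014,-0.065,0.27],
  [0,0,0.022,-0.1,0.41],
  [0,0,0.029,-0.135,0.55],
  [0,0,0.036,-0.17,0.69],
  [0,0,0.044,-0.205,0.83],
  [0,0,0.051,-0.24,0.97],
  [0,0,0.058,-0.27,1.11],
  [0,0,0.064,-0.3,1.25],
  [0,0,0.0695,-0.325,1.39],
])

```text
t: 11.15
tcp_pos: [489.7, 285.5, 197.8]
orientation: [[-0.015, 0.439, -0.898], [-0.003, -0.899, -0.439], [-1.0, -0.003, 0.015]]
contact_force: [-0.8, 0.2, 0.6]
grip_width: 1.004
```

```bash
python3 - <<'E'
from h import *
from plant import bot
go(bot.read_state(),(491,284,200),-1.343)
E
```

```text
pos [489.7 285.5 197.8] yaw -1.1166 tilt [-0.0145 -0.0033 -0.9999] F [-0.8  0.2  0.6] w 1.004 t 11.15 q7 -1.83
shift [-0.0022  0.0019 -0.0005] turn 0.2264
```

Emit:
send_rows([
  [0,-0.002,0.002,0,0.12],
  [0,-0.002,0.002,0,0.226],
  [0,-0.002,0.002,0,0.226],
  [0,-0.002,0.002,0,0.226],
])

```text
t: 11.55
tcp_pos: [490.2, 283.3, 198.7]
orientation: [[-0.016, 0.229, -0.973], [-0.004, -0.973, -0.229], [-1.0, 0.0, 0.017]]
contact_force: [-0.1, 0.5, -0.1]
grip_width: 1.002
```

```bash
python3 look.py w7; cat > lev.py <<'E'
import sys
from h import *
im=dict(np.load(f"pics/{sys.argv[1]}.npz")); w=cloud(im,(im["O"],im["pos"])); z=w[...,2]
t=np.nanmedian(z[abs(z)<5]);print("table",t)
near=(np.hypot(w[...,0]-525,w[...,1]-292)<125)
f=im["frame"].astype(int)
yel=near&(f[...,0]>150)&(f[...,1]>130)&(f[...,2]<70)&(z-t>10); p=w[yel]; print("yellow",len(p),rect(p) if len(p) else 0,np.median(p[:,2]))
bar=near&(z-t>30)&(z-t<37); 
p=w[bar]; print("bar",rect(p))
for nme,c in(("hub",(442.6,273.2)),("knob",(611,312))):
    p=w[(z-t>41)&(z-t<47)&(np.hypot(w[...,0]-c[0],w[...,1]-c[1])<35)]; print(nme,len(p),cv2.minEnclosingCircle(p[:,:2].astype(np.float32)) if len(p) else 0, np.median(p[:,2]))
E
python3 lev.py w7; python3 - <<'E'
from h import *
from plant import bot
go(bot.read_state(),(491,284,200),-1.343)
E
```

```text
table -1.1238821558230256
yellow 200 (array([491.3, 282.1]), 16.9, 8.7, np.float64(1.8116)) 33.29755146501287
bar (array([523.3, 285.5]), 181.0, 39.3, np.float64(0.1766))
hub 1133 ((443.2132568359375, 271.00714111328125), 20.030977249145508) 42.64392968025467
knob 849 ((613.1198120117188, 309.918212890625), 12.098766326904297) 42.85722350204426
pos [490.3 283.3 198.9] yaw -1.3398 tilt [-0.0158 -0.004  -0.9999] F [-0.3 -0.9  0.7] w 0.999 t 11.6 q7 -2.04
shift [-0.0011 -0.0005 -0.0008] turn 0.0032
```

View pics/w7.png

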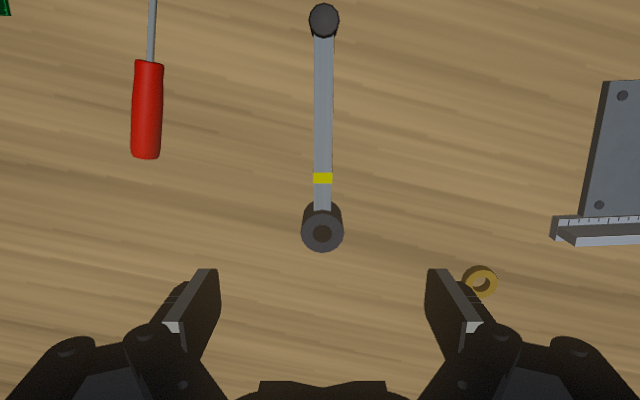

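The wrist view shows the lever with its hub at (322,232), yellow band at (323,178) and knob at (323,20). The hub radius (20.0), knob radius (12.1), spacing (174.3) and bar top (34.4) all match. The balance point is at (491.6,282.1).

```bash
python3 - <<'E'
from h import *
from plant import bot
go(bot.read_state(),(491.6,282.1,8.5),-1.3457)
E
```

```text
pos [490.3 283.3 198.9] yaw -1.3398 tilt [-0.0158 -0.004  -0.9999] F [-0.3 -0.9  0.7] w 0.999 t 11.6 q7 -2.04
shift [ 0.1904  0.0014 -0.0041] turn 0.0059
```

Emit:
send_rows([
  [0,0.03,0.0014,-0.004,0.006],
  [0,0.07,0.0014,-0.004,0.006],
  [0,0.11,0.0014,-0.004,0.006],
  [0,0.145,0.0014,-0.004,0.006],
  [0,0.165,0.0014,-0.004,0.006],
  [0,0.178,0.0014,-0.004,0.006],
  [0,0.186,0.0014,-0.004,0.006],
  [0,0.1895,0.0014,-0.004,0.006],
  [0,0.1895,0.0014,-0.004,0.006],
  [0,0.1895,0.0014,-0.004,0.006],
])

```text
t: 12.6
tcp_pos: [492.3, 282.5, 10.5]
orientation: [[-0.014, 0.223, -0.975], [-0.003, -0.975, -0.223], [-1.0, -0.0, 0.015]]
contact_force: [0.2, 0.3, 0.5]
grip_width: 0.996
```

```bash
python3 - <<'E'
from h import *
from plant import bot
go(bot.read_state(),(491.6,282.1,8.5),-1.3457)
E
```

```text
pos [492.3 282.5  10.5] yaw -1.3457 tilt [-0.0142 -0.0031 -0.9999] F [0.2 0.3 0.5] w 0.996 t 12.6 q7 -2.12
shift [0.002  0.0002 0.0007] turn 0.0
```

Emit:
send_rows([
  [0,0.002,0.0002,0.0007,0],
  [0.3,0.002,0.0002,0.0007,0],
  [0.6,0.002,0.0002,0.0007,0],
  [1,0.002,0.0002,0.0007,0],
  [1,0.002,0.0002,0.0007,0],
  [1,0.002,0.0002,0.0007,0],
  [1,0.002,0.0002,0.0007,0],
  [1,0.002,0.0002,0.0007,0],
  [1,0.002,0.0002,0.0007,0],
  [1,0.002,0.0002,0.0007,0],
])

```text
t: 13.6
tcp_pos: [491.7, 282.5, 8.7]
orientation: [[-0.014, 0.223, -0.975], [-0.003, -0.975, -0.223], [-1.0, -0.001, 0.014]]
contact_force: [-0.6, 1.4, 3.5]
grip_width: 0.176
```

```bash
python3 look.py w8; python3 - <<'E'
from h import *
from plant import bot
go(bot.read_state(),(491.6,282.1,130),-1.3457)
E
```

```text
pos [491.7 282.5   8.8] yaw -1.3454 tilt [-0.0138 -0.0026 -0.9999] F [-1.1  1.3  4.2] w 0.178 t 13.65 q7 -2.12
shift [-0.1212  0.0003  0.0019] turn 0.0003
```

View pics/w8.png

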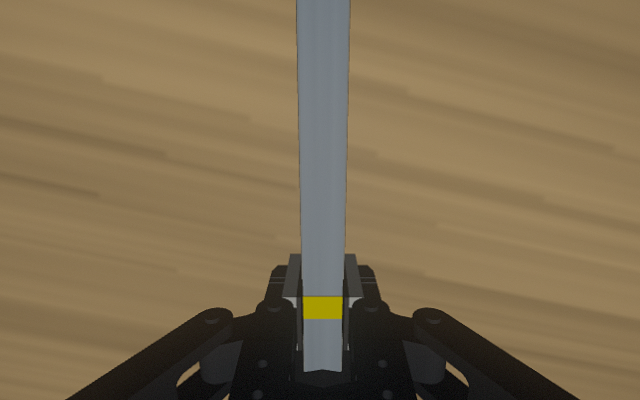

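Gripped on the yellow band at (323,307). Lift, then check for slip.

Emit:
send_rows([
  [1,-0.005,0,0,0],
  [1,-0.015,0,0,0],
  [1,-0.03,0,0,0],
  [1,-0.05,0,0,0],
  [1,-0.075,0,0,0],
  [1,-0.1,0,0,0],
  [1,-0.125,0,0,0],
  [1,-0.14,0,0,0],
  [1,-0.14,0,0,0],
  [1,-0.14,0,0,0],
])

```text
t: 14.65
tcp_pos: [493.4, 282.6, 148.3]
orientation: [[-0.014, 0.223, -0.975], [-0.003, -0.975, -0.223], [-1.0, -0.0, 0.014]]
contact_force: [0.2, -0.4, -6.9]
grip_width: 0.173
```

```bash
python3 look.py w9; cat > tilt.py <<'E'
import sys
from h import *
im=dict(np.load(f"pics/{sys.argv[1]}.npz")); O,pos=im["O"],im["pos"]; w=cloud(im,(O,pos))
# bar top in tool frame
T=(w-pos)@O
m=(abs(T[...,1])<7)&(T[...,0]<-15)&(T[...,0]>-45)&(T[...,2]>15)&(T[...,2]<105)
p=w[m]; c=p.mean(0); u,s,v=np.linalg.svd(p-c,full_matrices=False)
d=v[0]*np.sign((v[0]@O[:,2])); 
print("bar n",len(p),"dir",d.round(4),"pitch(world, + knob up)",round(float(np.arcsin(d[2])),4),"yaw",round(float(np.arctan2(d[1],d[0])),4))
n=v[2]*np.sign(v[2][2]); print("normal",n.round(4),"c",c.round(1), "z at TCP",round(float(c[2]+d[2]/np.hypot(*d[:2])*np.dot(pos[:2]-c[:2],d[:2]/np.hypot(*d[:2]))),1))
E
python3 tilt.py w8; python3 tilt.py w9; python3 - <<'E'
from h import *
from plant import bot
go(bot.read_state(),(491.6,282.1,130),-1.3457)
E
```

```text
bar n 1631 dir [-0.9417 -0.217   0.257 ] pitch(world, + knob up) 0.2599 yaw -2.9151
normal [0.2378 0.1111 0.9649] c [466.9 276.8  34.2] z at TCP 27.4
bar n 1643 dir [-0.9413 -0.217   0.2586] pitch(world, + knob up) 0.2616 yaw -2.9151
normal [0.2378 0.1175 0.9642] c [468.7 276.8 173.6] z at TCP 166.9
pos [493.  282.3 147.5] yaw -1.3455 tilt [-0.0155 -0.0037 -0.9999] F [-1.  -1.1 -5.1] w 0.177 t 14.7 q7 -2.06
shift [ 0.0175 -0.0001  0.0011] turn 0.0002
```

View pics/w9.png

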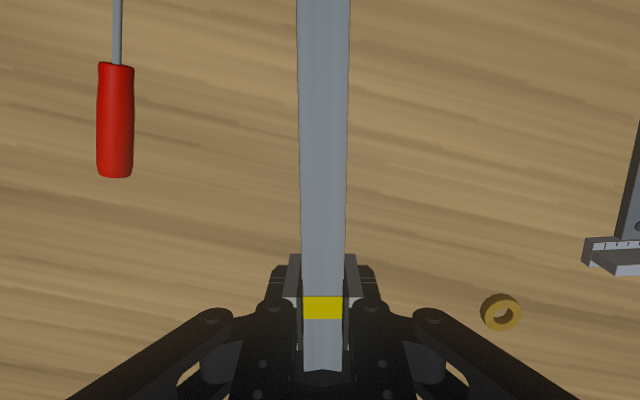

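Nothing slipped: the band is still at (323,307), the same as before the lift. Now I'll work out the final pose.

```bash
sed -i 's/(T\[...,2\]>15)&(T\[...,2\]<105)/(T[...,2]<-18)\&(T[...,2]>-105)/; s/np.sign((v\[0\]@O\[:,2\]))/-np.sign((v[0]@O[:,2]))/' tilt.py
python3 tilt.py w8; python3 tilt.py w9
cat > fin.py <<'E'
from h import *
from plant import bot
from scipy.spatial.transform import Rotation as Ro
a=dict(np.load("pics/w8.npz")); O8,p8=a["O"],a["pos"]
hub=O8.T@(np.array([443.2,271.0,0])-p8); ld=O8.T@np.array([np.cos(.2251),np.sin(.2251),0]); up=O8.T@np.array([0,0,1.])
def plan(post=(599,-38.5),th=1.848,z=90):
    s=bot.read_state(); O=s["orientation"]
    cur=O@ld; turn=-((th-np.arctan2(cur[1],cur[0])+np.pi)%(2*np.pi)-np.pi)
    Of=O@Ro.from_rotvec([turn,0,0]).as_matrix()
    tcp=np.array([post[0],post[1],z])-Of@hub
    print("now pos",s["tcp_pos"].round(1),"hub",(O@hub+s["tcp_pos"]).round(1),"lever dir",cur.round(4),"up",(O@up).round(4),"F",s["contact_force"].round(1),"t",s["t"])
    print("predicted dir",(Of@ld).round(4),"up",(Of@up).round(4),"tcp",tcp.round(1))
    print("shift",(O.T@(tcp-s["tcp_pos"])/1000).round(4),"turn",round(turn,4))
if __name__=="__main__":
    plan(); plan(z=155)
E
python3 fin.py
```

```text
bar n 11208 dir [0.9747 0.2237 0.0011] pitch(world, + knob up) 0.0011 yaw 0.2256
normal [-0.0034  0.0096  0.9999] c [556.2 297.3  32.9] z at TCP 32.8
bar n 11207 dir [0.9747 0.2235 0.0011] pitch(world, + knob up) 0.0011 yaw 0.2254
normal [-0.003   0.0084  1.    ] c [558.  297.3 172.4] z at TCP 172.3
now pos [493.  282.3 147.5] hub [444.5 270.8 138.8] lever dir [ 0.9748  0.2231 -0.0018] up [0.0016 0.0011 1.    ] F [-1.  -1.1 -5.1] t 14.7
predicted dir [-0.2734  0.9618  0.0148] up [ 0.0188 -0.01    0.9998] tcp [585.1   9.2  99.5]
shift [ 0.0476  0.2868 -0.0295] turn -1.623
now pos [493.  282.3 147.5] hub [444.5 270.8 138.8] lever dir [ 0.9748  0.2231 -0.0018] up [0.0016 0.0011 1.    ] F [-1.  -1.1 -5.1] t 14.7
predicted dir [-0.2734  0.9618  0.0148] up [ 0.0188 -0.01    0.9998] tcp [585.1   9.2 164.5]
shift [-0.0174  0.2868 -0.0285] turn -1.623
```

Emit:
send_rows([
  [1,-0.005,0.01,-0.001,-0.05],
  [1,-0.01,0.03,-0.003,-0.15],
  [1,-0.015,0.055,-0.005,-0.27],
  [1,-0.017,0.08,-0.008,-0.4],
  [1,-0.017,0.105,-0.011,-0.53],
  [1,-0.017,0.13,-0.013,-0.66],
  [1,-0.017,0.155,-0.016,-0.79],
  [1,-0.017,0.18,-0.018,-0.92],
  [1,-0.017,0.205,-0.021,-1.05],
  [1,-0.017,0.225,-0.023,-1.16],
])

```text
t: 15.7
tcp_pos: [565.4, 66.1, 162.2]
orientation: [[-0.019, 0.983, -0.18], [-0.004, -0.181, -0.984], [-1.0, -0.018, 0.008]]
contact_force: [0.3, 0.0, -5.7]
grip_width: 0.176
```

```bash
python3 -c "
from fin import *
plan(z=155)"
```

```text
now pos [565.4  66.1 162.2] hub [556.7  17.  153.1] lever dir [0.181  0.9835 0.0064] up [ 0.0155 -0.0094  0.9998] F [ 0.3  0.  -5.7] t 15.7
predicted dir [-0.2735  0.9617  0.015 ] up [ 0.0219 -0.0093  0.9997] tcp [585.1   9.2 164.5]
shift [-0.0024  0.0296  0.0524] turn -0.4592
```

Emit:
send_rows([
  [1,-0.002,0.005,0.009,-0.08],
  [1,-0.002,0.011,0.019,-0.17],
  [1,-0.002,0.017,0.03,-0.26],
  [1,-0.002,0.022,0.039,-0.34],
  [1,-0.002,0.026,0.046,-0.41],
  [1,-0.002,0.0296,0.0524,-0.459],
  [1,-0.002,0.0296,0.0524,-0.459],
  [1,-0.002,0.0296,0.0524,-0.459],
])

```text
t: 16.5
tcp_pos: [584.4, 9.3, 162.8]
orientation: [[-0.021, 0.962, 0.272], [-0.004, 0.272, -0.962], [-1.0, -0.021, -0.002]]
contact_force: [-0.0, -0.3, -5.5]
grip_width: 0.173
```

```bash
python3 look.py w10; python3 tilt.py w10; python3 -c "
from fin import *
plan(z=90)
im=bot.get_image('scene'); cv2.imwrite('pics/s10.png',cv2.resize(im['frame'][120:280,220:440,::-1],None,fx=3.6,fy=3.6,interpolation=cv2.INTER_CUBIC)); np.savez('pics/s10.npz',**im)"
```

```text
bar n 11226 dir [-0.2716  0.9623  0.0166] pitch(world, + knob up) 0.0166 yaw 1.8459
normal [ 0.0254 -0.0101  0.9996] c [567.2  72.  188. ] z at TCP 187.0
now pos [584.5   9.7 163.2] hub [598.3 -38.  153.6] lever dir [-0.2725  0.962   0.0159] up [ 0.0235 -0.0098  0.9997] F [ 0.2  0.4 -5.5] t 16.55
predicted dir [-0.2736  0.9617  0.0159] up [ 0.0235 -0.0098  0.9997] tcp [585.1   9.2  99.5]
shift [0.0636 0.0018 0.0008] turn -0.0012
```

View pics/w10.png

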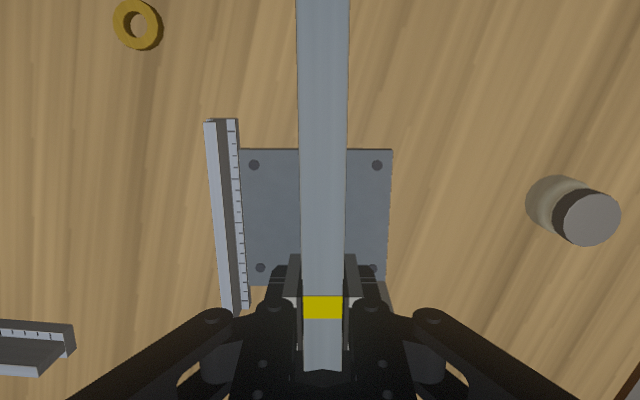

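View pics/s10.png

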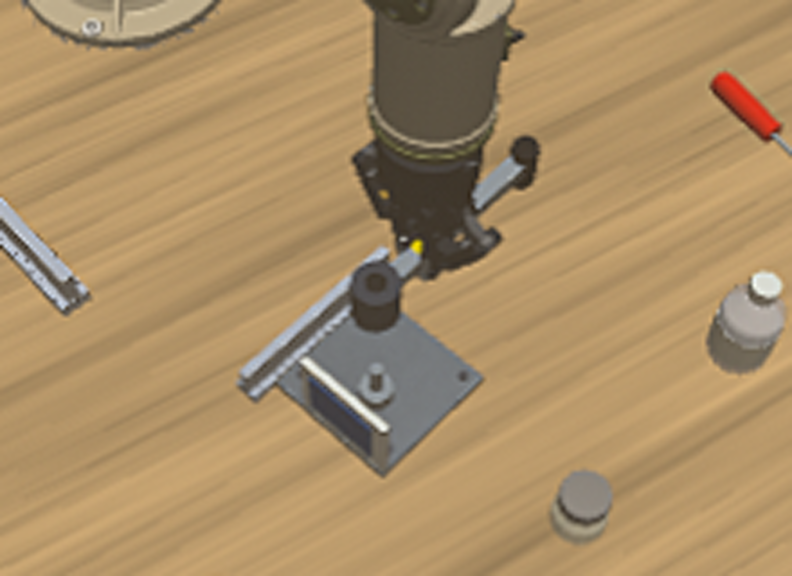

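The scene view shows the hub at crop (375,290) directly over the post (377,370), with the knob at (525,155) pointing away from the panel. The straightedge is still flush. Descend to the final height.

Emit:
send_rows([
  [1,0.006,0.0018,0.0008,-0.001],
  [1,0.015,0.0018,0.0008,-0.001],
  [1,0.027,0.0018,0.0008,-0.001],
  [1,0.04,0.0018,0.0008,-0.001],
  [1,0.051,0.0018,0.0008,-0.001],
  [1,0.059,0.0018,0.0008,-0.001],
  [1,0.063,0.0018,0.0008,-0.001],
  [1,0.0645,0.0018,0.0008,-0.001],
  [1,0.0645,0.0018,0.0008,-0.001],
  [1,0.0645,0.0018,0.0008,-0.001],
])

```text
t: 17.6
tcp_pos: [585.7, 9.5, 99.5]
orientation: [[-0.019, 0.961, 0.275], [-0.004, 0.275, -0.962], [-1.0, -0.019, -0.001]]
contact_force: [-0.1, 0.1, -5.7]
grip_width: 0.17
```

```bash
python3 look.py w11; python3 tilt.py w11; python3 -c "
from fin import *
plan(z=90)
for n in ('scene','side'):
    im=bot.get_image(n); np.savez(f'pics/{n}11.npz',**im); w=cloud(im); z=w[...,2]
    p=w[(z>115)&(z<140)&(np.hypot(w[...,0]-599,w[...,1]+38)<24)]; print(n,'hub top',len(p),cv2.minEnclosingCircle(p[:,:2].astype(np.float32)),np.percentile(p[:,2],[50,90]))
    q=w[(z>50)&(z<64)&(np.hypot(w[...,0]-599,w[...,1]+38)<12)]; print('post',len(q),q.mean(0) if len(q) else 0)
    f=im['frame'][:,:,::-1]; a=f[120:280,220:440] if n=='scene' else f[120:320,240:460]
    cv2.imwrite(f'pics/{n}11.png',cv2.resize(a,None,fx=2.9,fy=2.9,interpolation=cv2.INTER_CUBIC))
"
```

```text
bar n 11223 dir [-0.274   0.9616  0.0166] pitch(world, + knob up) 0.0166 yaw 1.8484
normal [ 0.023  -0.0107  0.9997] c [568.3  72.1 124.7] z at TCP 123.6
now pos [585.7   9.4  99.5] hub [599.6 -38.3  90. ] lever dir [-0.2739  0.9616  0.0154] up [ 0.0221 -0.0098  0.9997] F [-0.5 -0.6 -5. ] t 17.65
predicted dir [-0.2736  0.9617  0.0154] up [ 0.0221 -0.0098  0.9997] tcp [585.1   9.2  99.5]
shift [ 0.     -0.0006  0.    ] turn 0.0003
scene hub top 172 ((601.1143798828125, -37.02759552001953), 23.05678367614746) [133.22734649 135.72062491]
post 6 [603.33873509 -40.6641964   55.68827115]
side hub top 225 ((600.2223510742188, -40.655975341796875), 20.855239868164062) [131.43034415 134.9770448 ]
post 12 [597.5732472  -38.00814673  60.6230522 ]
```

View pics/scene11.png

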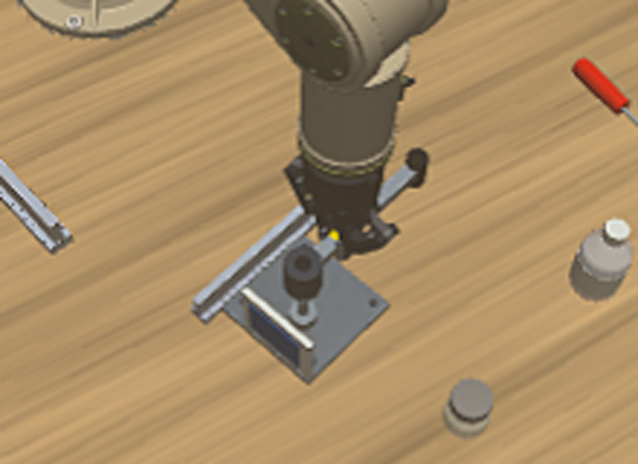

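View pics/side11.png

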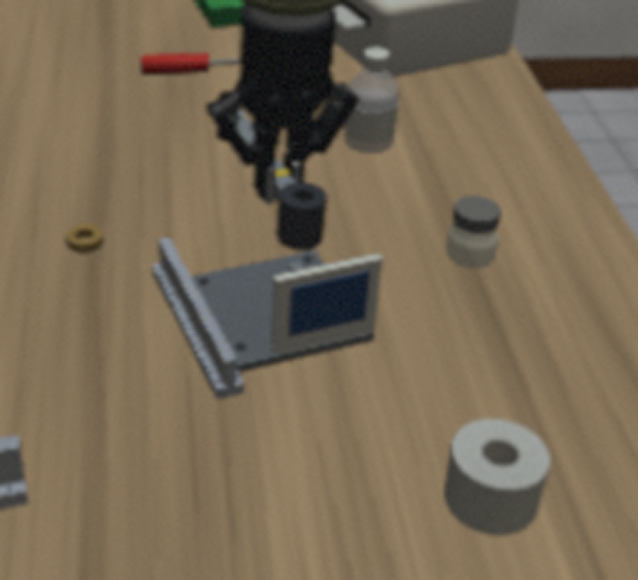

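The hub sits over the post, with an error of about 0.6 mm in plan and its underside at z≈90 (30 mm above the post). It is clear of the panel. I'll do a last comparison of the bystanders and the straightedge, then hand in.

```bash
python3 - <<'E'
from h import *
from plant import bot
things={"screwdriver":(552,450,100,35),"marker":(555,-457,80,30),"spacer":(408.5,90,30,25),"sanitiser":(726,288,70,125),"label_roll":(721,-256.5,60,70),"jar":(780,46,45,70)}
for n in("scene","side"):
    A=cloud(dict(np.load(f"pics/{n}0.npz")));B=cloud(dict(np.load(f"pics/{n}11.npz")))
    for k,(x,y,r,h) in things.items():
        c=[]
        for w in(A,B):
            p=w[(w[...,2]>6)&(w[...,2]<h)&(np.hypot(w[...,0]-x,w[...,1]-y)<r)]; c.append(np.r_[np.median(p[:,:2],axis=0),len(p)])
        print(n,k,(c[1]-c[0]).round(1),int(c[0][2]))
im=dict(np.load("pics/w10.npz")); w=cloud(im,(im["O"],im["pos"])); z=w[...,2]; t=np.nanmedian(z[abs(z)<5])
th=.279;R=np.array([[np.cos(th),-np.sin(th)],[np.sin(th),np.cos(th)]]);P=(w[...,:2]-[585.8,-26.8])@R
p=P[(z-t>36)&(z-t<44)&(abs(P[...,0]+77)<15)&(abs(P[...,1])<110)];print("web top press frame",rect(p))
s=bot.read_state();print(s["t"],s["tcp_pos"].round(1),s["qvel"].round(3),s["contact_force"].round(1))
E
```

```text
scene screwdriver [ 0.3 -0.2 -8. ] 233
scene marker [-2.  -0.6 -7. ] 199
scene spacer [ nan  nan -64.] 64
scene sanitiser [-0.4 -0.1  1. ] 450
scene label_roll [-0.2  0.  -6. ] 581
scene jar [ 0.6 -0.2  2. ] 279
side screwdriver [ -4.1  -1.  -28. ] 202
side marker [-0.1  0.1  1. ] 544
side spacer [ 0.   1.3 -1. ] 88
side sanitiser [  1.9  -0.4 -32. ] 519
side label_roll [ 0.  -0.4  8. ] 1096
side jar [ 0.2 -0.8  1. ] 365
web top press frame (array([-77.2,   4.6]), 171.6, 11.0, np.float64(1.5722))
17.75 [585.6   9.4  99.4] [-0.     0.002 -0.     0.001  0.001 -0.001 -0.001] [-0.2  1.  -5.5]
  return _methods._mean(a, axis=axis, dtype=dtype,
  ret = um.true_divide(
```

```bash
python3 -c "
from plant import bot
print(bot.close_job())"
```

```text
the job is handed in; nothing more can be done
None
```

I pushed the straightedge (the smaller, 180 mm one) flush against the press's front edge with about 19 N and released it. I then picked up the lever by its yellow band and handed the job in at about 18 s with the lever still held over the post.

**Last checks**
- **Straightedge:** after release it was centred within 0.3 mm of the plate's middle and parallel to the front edge within about 0.003 rad, with no visible gap. A second look with the lever held overhead again put it at the front edge and parallel. That look gave a centre 4.6 mm off because the gripper hid one end, so I relied on the first reading.
- **Lever:** the hub was within 1 mm of the post axis in plan, with its underside at about 90 mm, 30 mm above the post. The bar was parallel to the straightedge within about 0.002 rad, and the knob pointed away from the panel. Nothing touched it, and the grip did not slip.
- **Bystanders:** none appears to have moved. The changes of up to about 4 mm in some readings came in single views and were not confirmed by the other camera. The arm hid the spacer from the scene camera, but the side camera showed it in place.

**Shortcoming:** the lever is not perfectly level. Pushing the straightedge home tilted the tool slightly, and the tilt grew a little in later moves. The lever ended about 1.4° off level, with the knob end about 3 mm higher than the hub end. I left it because the moves I could command do not correct tool tilt.

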